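# Index the pantry carousel to the red-lidded jar

### The job

Bring the red-lidded jar round to the yellow pointer at the front of the pantry carousel: lift the orange spring plunger out of its hole, turn the tray with it, and let the plunger drop fully home in the hole that leaves the red-lidded jar squarely at the pointer. Let the tray carry the jars: do not touch them or tip them over, and do not disturb the tin, the packet or the bowl.

Things in the scene. Friction and masses are not known exactly. Their poses are not given: they have to be found in the camera images.
- carousel: Fixed base: aluminium disc 366 mm across, 24 mm high. Origin on the turning axis, at the worktop; z up; its -x axis points to the front, to a yellow pointer block (178 to 228 mm from the axis, 25 mm high). Eight black index holes (17 mm wide, 16 mm deep, ringed white) at 155 mm radius every 45 degrees, one on its +x axis, another on its -x axis.
- tray (a joint): Angle in rad of the wooden tray (262 mm across, top 42 mm above the worktop) on the base's axis, counterclockwise from above positive; 0 at the start, plunger over the hole on the base's +x axis. Turns with slight friction, 3.3 rad either way, once the plunger is out. Cork places for jars: 95 mm radius, 90, 135, 180, 225, 270 degrees from the plunger.
- plunger (a joint): Lift of the plunger in m: 0 fully home in a hole, about 0.016 when its 14 mm round-nosed pin rides on top of the index plate, 0.030 at the upper stop. A spring pushes it down with 5 N (home) to 11 N (top); its weight adds 1.5 N.
- plunger_knob (a point): Middle of the plunger's round orange knob, 40 mm across, 32 mm high, 111 mm above the worktop when home. Below it a 14 mm steel stem shows for 29 mm, down to a 30 mm wide steel bush (top at 66 mm) on a dark steel arm of the tray. It stands at 155 mm radius and goes round with the tray.
- front_place (a point): Point fixed to the base, at the height of the tray's top face (42 mm), 95 mm from the turning axis towards the yellow pointer: where the red-lidded jar's underside centre must come.
- jar_red: Jar with the red lid: amber body 56 mm across, 95 mm high with lid, standing loose on the tray in one of the places. Origin: centre of its underside.
- jar_blue: Jar of the same size with a blue lid, loose on the tray. Origin: centre of its underside.
- jar_green: Jar of the same size with a green lid, loose on the tray. Origin: centre of its underside.
- jar_white: Jar of the same size with a white lid, loose on the tray. Origin: centre of its underside.
- tin: Bystander: red-labelled food tin, 74 mm across, 85 mm high, beside the carousel. Origin: centre of its underside.
- packet: Bystander: blue packet lying flat, 70 x 170 x 50 mm high (long side along its y). Origin: centre of its underside.
- bowl: Bystander: white bowl, 120 mm across, 55 mm high. Origin: centre of its underside.
Things that resemble listed ones, but are neither listed nor needed, are in the scene too. Leave any black or purple look-alike of the jar_blue alone.

How it is judged:
By the outcome, as a careful person would: the job done as asked, in the order asked, and still so for the second after the job is handed in, with the robot touching nothing.
It also fails if it takes over 42 s, if anything falls off the work surface, if the arm or the gripper's body presses on something with over 40 N, if the wrist force passes 120 N, or if a joint passes its speed limit or range.

### The arm

A 7-joint arm with a two-finger parallel gripper is mounted at the origin on the work surface. World frame = base frame: x ahead of the robot, y to its left, z up, the work surface at z = 0. Lengths are in m, angles in degrees, forces in N, time in s.
With the tool pointing down it reaches from about 0.425 to 0.875 m from the base axis. Payload 4.7 kg.
Tool frame: the origin (TCP) lies midway between the tips of the shut fingers; the grasp point (between the pads) lies 19 mm behind it; z points along the fingers, y is the line along which they close (so a half turn about z gives the same grasp; the last joint's range is limited). The gripper opens to 87 mm and grips with 3 to 60 N. Pads are 19 mm wide; open, the fingers measure 117 mm over their backs; the gripper's body (75 mm by 190 mm) begins 51 mm behind the grasp point.
Start: joints at [-63.535, 18.392, -4.016, 83.108, 1.295, 78.541, -3.26], TCP at [0.281, 0.586, 0.223] pointing down, gripper open.
Joint ranges: [-163.93, 163.93], [-17.29, 119.83], [-79.2, 71.16], [3.27, 140.29], [-89.18, 269.18], [5.43, 117.66], [-154.24, 154.24]. Speed limits (degrees/s): [147.25, 147.25, 180, 180, 180, 180, 180].

### API

Orientations are given as [roll, pitch, yaw] about the fixed x, y, z axes, in that order (R = Rz(yaw) Ry(pitch) Rx(roll)).
In Python, from cell import env gives the robot as it stands. The module is installed in compiled form; this text tells all that it offers.
- The arm moves only by the tool send_rows, never from a script. Its argument "series" is a list of rows, each an object with "travel": the shift along the tool's x, y, z in cm, a list of three; "dr": the turn, a rotation vector about the tool's x, y, z in degrees, a list of three; "claw": the finger opening in cm, from 0 to 8.7. In form: [{"travel": [tx, ty, tz], "dr": [wx, wy, wz], "claw": claw}, ...]. A call has 1 to 12 rows; each row is the pose to reach, as a shift and turn from the pose commanded when the call began, along the tool's axes at that moment; what a row does not reach only later rows make up. A row lasts 1/12 s, in which the tool goes at most 41.7 mm and 7.16 degrees, less where a joint would pass 70% of its speed; a pose out of reach is approached as far as the arm can. A call with a gripper value outside its range is refused whole. The fingers move at their own pace and stop on an object; "grip_force" is the grip in N (left out, the last holds). Time passes only in rows, so rows that repeat a pose let the fingers close. It gives the time, the measured TCP pose, the force and the opening at its end, in the units of the state.
- env.get_obs(): the state, without advancing time (a new reading comes with each control period).
- env.read_camera(name): name is "side" or "top" or "wrist"; returns the picture (384x512x3 uint8, blue, green, red); there is no depth.
- env.calibration(name): a dict with "fx", "fy", "cx", "cy" (pixels), "cam_to_world" (4x4, takes a point from camera to world coordinates). Camera axes: x right, y down, z forward; pixel columns grow to the right and rows downward; lengths in m; the calibration is good to about 2 mm. The wrist camera is an equidistant fisheye: a pixel r from the principal point sees the ray r / f radians off the axis. A picture is of the moment at which its call begins: read the wrist's pose just before it. calibration takes no time and is no camera call; for the wrist camera it gives the pose at the moment of the call.
- env.sign_off(): hands the job in, once; it reports no verdict.
The state is a dict: "time_s": time; "qpos": joint angles; "joint_velocities": joint speeds; "effort": joint torques, N m; "tool_pos": TCP position; "tool_rot": TCP orientation; "force": force on the tool from outside, world axes, zero at the start; "wrist_torque": the same for the moment, N m; "grip_width": finger opening in m.
Only numpy, scipy, OpenCV 4.12 (cv2) and the standard library are available. Lean on these libraries where they do the work, as an engineer would, in place of code of your own. Each camera call takes 0.05 s, during which the arm holds its last target. There are 200 camera calls.

## Working session

There is one attempt and no reset: what is moved stays moved. The work goes in short steps, Python scripts to look and compute and a tool call to move; the robot and the scene stay as the last step left them, time stands still between calls to the robot, and variables do not carry over. Pictures are saved under pics/ and viewed, on a budget of 10 in all, crops included, one or two more only if the job needs it, and the job is handed in when it is done.

Besides the shell and the picture viewer there is one more tool, called after "Emit:" as name(argument=value, ...), one argument or row to a line, values as JSON. send_rows: Moves the arm, as the interface text tells. Its arguments: {"type":"object","properties":{"series":{"type":"array"},"grip_force":{"type":"number"}},"required":["series"]}

```bash
mkdir -p pics
python3 - <<'E'
from cell import env
import cv2,numpy as np
o=env.get_obs(); print(o)
for n in("top","side"):
    cv2.imwrite(f"pics/{n}0.png",env.read_camera(n)); c=env.calibration(n); print(n,c)
E
```

```text
{'time_s': 0.0, 'qpos': array([-63.53434001,  18.44043797,  -4.01524141,  83.17625365,
         1.29614904,  78.54065391,  -3.25887361]), 'joint_velocities': array([-0.00630714, -0.04071162, -0.01222881,  0.07811975, -0.02519279,
        0.081862  ,  0.01311009]), 'effort': array([ 8.31071811e-04, -4.91294646e+01, -4.03444497e-01, -3.12522268e+01,
       -6.39612903e-02,  4.38763504e-02,  1.89925127e-04]), 'tool_pos': array([0.28125789, 0.58537146, 0.22143402]), 'tool_rot': array([-1.79887963e+02,  7.02037283e-03,  1.54345207e+02]), 'force': array([ 0.44627856, -0.21559419, -0.29380489]), 'wrist_torque': array([ 0.07093563,  0.01018233, -0.00596115]), 'grip_width': 0.08675134782699016}
top {'fx': 383.7005944035054, 'fy': 383.7005944035054, 'cx': 253.76787220274133, 'cy': 195.86030770330527, 'cam_to_world': array([[ 0.02246295, -0.99496326,  0.09769096,  0.38612142],
       [-0.99931219, -0.02522959, -0.02717764,  0.01965426],
       [ 0.02950545, -0.09701328, -0.99484564,  1.14410365],
       [ 0.        ,  0.        ,  0.        ,  1.        ]])}
side {'fx': 416.49850416688406, 'fy': 416.49850416688406, 'cx': 256.103281754498, 'cy': 193.3825392686559, 'cam_to_world': array([[ 0.88391291, -0.30726076,  0.35254615,  0.05415991],
       [-0.46743242, -0.55741003,  0.68614939, -0.85987223],
       [-0.01431402, -0.77128781, -0.63632557,  0.87697627],
       [ 0.        ,  0.        ,  0.        ,  1.        ]])}
```

View pics/top0.png

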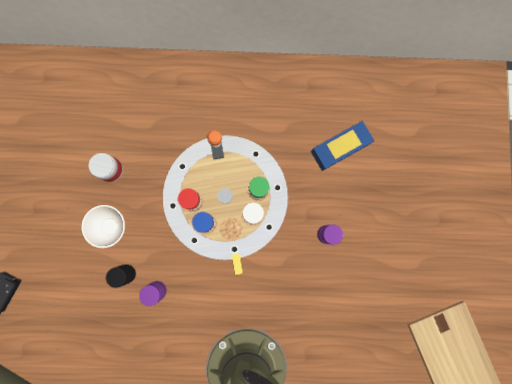

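View pics/side0.png

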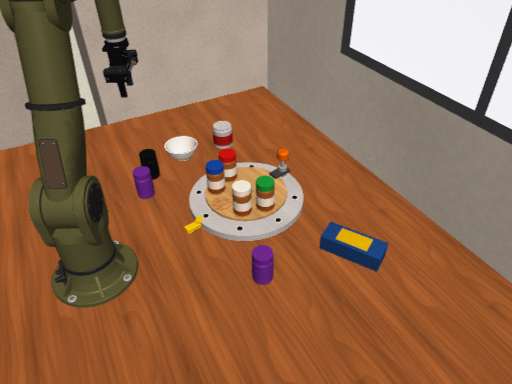

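The top view shows four jars: red lid (189,199), blue (203,222), white (253,213) and green (259,187). The knob is at (215,138) and the pointer at (237,263). The purple and black look-alikes stand off the tray. The only red-lidded jar on the tray is the one at (189,199). The red-and-white thing at (105,167) is the tin. The red jar looks to be about +90° from the plunger, which I'll measure and confirm in an enlarged crop.

```bash
cat > h.py <<'E'
import cv2,numpy as np
from cell import env
def ray(n,p):
    c=env.calibration(n);T=c["cam_to_world"]
    d=T[:3,:3]@[(p[0]-c["cx"])/c["fx"],(p[1]-c["cy"])/c["fy"],1.]
    return T[:3,3],d
def onz(n,p,z):
    o,d=ray(n,p); return o+d*(z-o[2])/d[2]
def proj(n,X):
    c=env.calibration(n);T=np.linalg.inv(c["cam_to_world"]);q=T[:3,:3]@X+T[:3,3]
    return np.array([c["fx"]*q[0]/q[2]+c["cx"],c["fy"]*q[1]/q[2]+c["cy"]])
def two(p,q):
    A=[];b=[]
    for n,u in(("top",p),("side",q)):
        o,d=ray(n,u);d=d/np.linalg.norm(d);M=np.eye(3)-np.outer(d,d);A.append(M);b.append(M@o)
    return np.linalg.lstsq(np.vstack(A),np.hstack(b),rcond=None)[0]
def blobs(im,lo,hi,amin=15):
    h=cv2.cvtColor(im,cv2.COLOR_BGR2HSV);m=cv2.inRange(h,np.array(lo),np.array(hi))
    n,l,s,c=cv2.connectedComponentsWithStats(m)
    return [(c[i].round(1),int(s[i,4])) for i in range(1,n) if s[i,4]>=amin]
R=dict(orange=((5,200,150),(12,255,255)),red=((0,200,100),(4,255,255)),yellow=((22,180,150),(32,255,255)),blue=((105,150,80),(122,255,255)),green=((55,130,60),(85,255,255)))
E
python3 - <<'E'
from h import *
t=cv2.imread("pics/top0.png");s=cv2.imread("pics/side0.png")
for k,v in R.items(): print(k,"top",blobs(t[:320],*v),"side",blobs(s[100:],*v))
# holes: dark small blobs in the ring
g=cv2.cvtColor(t,cv2.COLOR_BGR2GRAY);m=cv2.inRange(g,0,70)
n,l,st,c=cv2.connectedComponentsWithStats(m)
P=[c[i] for i in range(1,n) if 6<=st[i,4]<=60 and 150<c[i][0]<300 and 120<c[i][1]<275]
X=np.array([onz("top",p,.024)[:2] for p in P])
for p,x in zip(P,X): print(p.round(1),x.round(4))
np.save("holes.npy",X)
cv2.imwrite("pics/crop1.png",np.hstack([cv2.resize(t[120:280,150:310],(400,400),interpolation=2),cv2.resize(s[130:250,170:330][:, :120],(400,400),interpolation=2)]))
E
```

```text
orange top [] side [(array([283. ,  53.8]), 117)]
red top [] side [(array([223.3,  39.9]), 131), (array([226.7,  55.2]), 195)]
yellow top [] side [(array([193.7, 125.1]), 138), (array([353.9, 139.1]), 415)]
blue top [(array([366. , 140.6]), 64), (array([202.4, 222. ]), 297)] side [(array([214.2,  66.9]), 206), (array([357.5, 147. ]), 898), (array([331.9, 147.9]), 16)]
green top [] side [(array([264.8,  83.3]), 232)]
[255.5 153.5] [ 0.6225 -0.0132]
[182.2 166.2] [0.5784 0.2015]
[277.4 187.4] [ 0.523 -0.08 ]
[172.5 205.5] [0.4619 0.2249]
[268.7 226.8] [ 0.4068 -0.0564]
[194.2 240.2] [0.3632 0.1583]
[234.2 249. ] [0.3404 0.0423]
```

View pics/crop1.png

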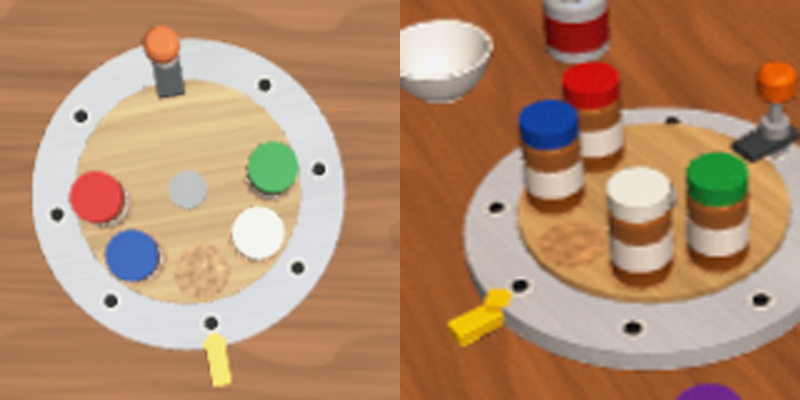

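The crop confirms that the red-lidded jar is the amber one at the left of the tray, about 90° from the plunger, with the empty cork place at the front. Next I'll fit the base axis and find the knob.

Run:
```python
from h import *
from scipy.optimize import least_squares
t=cv2.imread("pics/top0.png");X=np.load("holes.npy")
def f(v):
    a=np.arctan2(X[:,1]-v[1],X[:,0]-v[0]);k=np.round((a-v[2])/(np.pi/4))
    a=v[2]+k*np.pi/4
    return (X-v[:2]-.155*np.c_[np.cos(a),np.sin(a)]).ravel()
r=least_squares(f,[.48,.07,.15]);x,y,a=r.x;print("axis",x,y,"yaw",np.degrees(a),"res mm",1e3*np.abs(r.fun).max())
C=np.array([x,y]);u=np.array([np.cos(a),np.sin(a)])
h=cv2.cvtColor(t,cv2.COLOR_BGR2HSV)
for p in((215,137),(189,199)): print(h[p[1],p[0]])
ko=blobs(t[100:160],(5,150,120),(14,255,255),20);print(ko)
s=np.array([283.,153.8])
p=[b for b in ko if abs(b[0][0]-215)<8]
kx=np.r_[C+.155*u,.111];print("knob pred",kx,"proj",proj("top",kx),proj("side",kx))
if p:
    q=two(p[0][0]+[0,100],s);print("knob 2view",q)
for n,b in(("red",(97/2.5+150,197/2.5+120)),("blue",(132/2.5+150,255/2.5+120)),("white",(258/2.5+150,233/2.5+120)),("green",(273/2.5+150,167/2.5+120))):
    w=onz("top",b,.137)[:2]-C;print(n,np.hypot(*w),(np.degrees(np.arctan2(w[1],w[0])-a)))
w=onz("top",(218/2.5+150,362/2.5+120),.025)[:2]-C;print("pointer",np.hypot(*w),(np.degrees(np.arctan2(w[1],w[0])-a)))
print("tin",onz("top",(103,166),.085),"end knob",C+.155*np.array([-u[1],u[0]]))
```

```text
axis 0.4925789708411605 0.07255598797022872 yaw 11.376803050118916 res mm 0.8290330248054423
[ 11 166 241]
[  1 176 228]
[(array([214.1,  36.9]), 167)]
knob pred [0.64453339 0.10313136 0.111     ] proj [214.29437622 137.80180896] [281.48789527 154.2607585 ]
knob 2view [0.64847704 0.10313605 0.1111118 ]
red 0.09197352790769689 90.94720686725702
blue 0.09450643632832804 135.87608970301082
white 0.09611638870146866 -135.09138740970656
green 0.09574493179044281 -91.22339335147728
pointer 0.20111961577947984 -179.82596735303
tin [0.56244033 0.40925089 0.085     ] end knob [0.4620036  0.22451041]
```

The measurements agree: hole residuals are under 1 mm, jar radii about 95 mm, and the jars sit at 91, 136, 225 and 269°. The red jar therefore needs a +90° turn. I'll move above the knob first, with the fingers closing radially.

Emit:
send_rows(
  series=[
    {"travel": [-1.5,-0.8,-0.1],"dr": [0,0,1.5],"claw": 8.7},
    {"travel": [-4,-2.1,-0.2],"dr": [0,0,4],"claw": 8.7},
    {"travel": [-7,-3.6,-0.4],"dr": [0,0,7],"claw": 8.7},
    {"travel": [-10,-5.2,-0.6],"dr": [0,0,10],"claw": 8.7},
    {"travel": [-13,-6.7,-0.8],"dr": [0,0,13],"claw": 8.7},
    {"travel": [-16,-8.2,-1],"dr": [0,0,16],"claw": 8.7},
    {"travel": [-19,-9.8,-1.2],"dr": [0,0,19],"claw": 8.7},
    {"travel": [-22,-11.3,-1.4],"dr": [0,0,22],"claw": 8.7},
    {"travel": [-25,-12.9,-1.6],"dr": [0,0,25],"claw": 8.7},
    {"travel": [-28,-14.4,-1.8],"dr": [0,0,28],"claw": 8.7},
    {"travel": [-31,-16,-2],"dr": [0,0,31],"claw": 8.7},
    {"travel": [-33,-17,-2],"dr": [0,0,33],"claw": 8.7},
  ],
)

```text
time_s: 1.1
tool_pos: [0.5079, 0.2844, 0.2431]
tool_rot: [180.0, 0.1, 120.8]
force: [0.4, -0.2, -0.3]
grip_width: 0.087
```

```bash
cat >> h.py <<'E'
def go(xyz,yaw):
    "shift (cm) and turn (rot vec, deg) in tool axes from the measured pose to a tool-down goal"
    from scipy.spatial.transform import Rotation as Ro
    o=env.get_obs();A=Ro.from_euler("xyz",o["tool_rot"],degrees=True);B=Ro.from_euler("xyz",[180,0,yaw],degrees=True)
    print("pos",o["tool_pos"].round(4),o["tool_rot"].round(2),"t",o["time_s"],"F",o["force"].round(1),"q",o["qpos"].round(0),"w",o["grip_width"].round(4))
    print("travel cm",(100*(A.inv().apply(np.array(xyz)-o["tool_pos"]))).round(2),"dr",(A.inv()*B).as_rotvec(degrees=True).round(2))
E
python3 -c "
from h import *
go([.646,.103,.235],101.4)"
```

```text
Traceback (most recent call last):
  File "h.py", line 26, in go
    print("pos",o["tool_pos"].round(4),o["tool_rot"].round(2),"t",o["time_s"],"F",o["force"].round(1),"q",o["qpos"].round(0),"w",o["grip_width"].round(4))
                                                                                                                                 ^^^^^^^^^^^^^^^^^^^^^
AttributeError: 'float' object has no attribute 'round'
```

```bash
sed -i 's/o\["grip_width"\].round(4)/round(o["grip_width"],4)/' h.py
python3 -c "
from h import *
go([.646,.103,.22],101.4)"
```

```text
pos [0.5079 0.2844 0.2431] [1.7996e+02 1.0000e-01 1.2085e+02] t 1.1 F [ 0.4 -0.2 -0.3] q [-43.   9.  12.  92.  -2.  79.   1.] w 0.087
travel cm [-22.65   2.55   2.36] dr [ 0.06  0.1  19.45]
```

Emit:
send_rows(
  series=[
    {"travel": [-2,0.2,0],"dr": [0,0,1.5],"claw": 8.7},
    {"travel": [-5,0.6,0],"dr": [0,0,4],"claw": 8.7},
    {"travel": [-8,0.9,0],"dr": [0,0,7],"claw": 8.7},
    {"travel": [-11,1.3,0.5],"dr": [0,0,10],"claw": 8.7},
    {"travel": [-14,1.6,1],"dr": [0,0,12],"claw": 8.7},
    {"travel": [-17,2,1.5],"dr": [0,0,15],"claw": 8.7},
    {"travel": [-20,2.3,2],"dr": [0,0,17.5],"claw": 8.7},
    {"travel": [-22,2.5,2.3],"dr": [0,0,19],"claw": 8.7},
    {"travel": [-22.6,2.5,2.3],"dr": [0,0,19.5],"claw": 8.7},
    {"travel": [-22.6,2.5,2.3],"dr": [0,0,19.5],"claw": 8.7},
    {"travel": [-22.6,2.5,2.3],"dr": [0,0,19.5],"claw": 8.7},
  ],
)

```text
time_s: 2.02
tool_pos: [0.6437, 0.1115, 0.2196]
tool_rot: [-180.0, -0.1, 102.0]
force: [-0.3, 1.0, 0.5]
grip_width: 0.0869
```

```bash
python3 -c "
from h import *
go([.646,.103,.22],101.4)
c=env.calibration('wrist');im=env.read_camera('wrist');cv2.imwrite('pics/w1.png',im)
T=c['cam_to_world'];print(T.round(3),c['fx'],c['cx'],c['cy'])
for b in blobs(im,(5,150,120),(14,255,255),80):
    v=(b[0]-[c['cx'],c['cy']])/c['fx'];th=np.hypot(*v);d=T[:3,:3]@np.r_[np.sin(th)*v/th,np.cos(th)]
    o=T[:3,3];print(b,[ (o+d*(z-o[2])/d[2]).round(4) for z in (.111,.12)])
"
```

```text
pos [0.6437 0.1115 0.2196] [-1.7997e+02 -9.0000e-02  1.0195e+02] t 2.0167 F [-0.3  1.   0.5] q [-29.  19.  21.  84.  -7.  78.   5.] w 0.0869
travel cm [-0.88  0.05 -0.05] dr [-0.03 -0.09  0.55]
[[ 0.978  0.202  0.049  0.631]
 [ 0.208 -0.95  -0.233  0.175]
 [-0.001  0.238 -0.971  0.381]
 [ 0.     0.     0.     1.   ]] 297.3186396354542 256.4402376629721 185.88717643176759
(array([256.9, 182.5]), 526) [array([0.644, 0.113, 0.111]), array([0.6436, 0.115 , 0.12  ])]
```

View pics/w1.png

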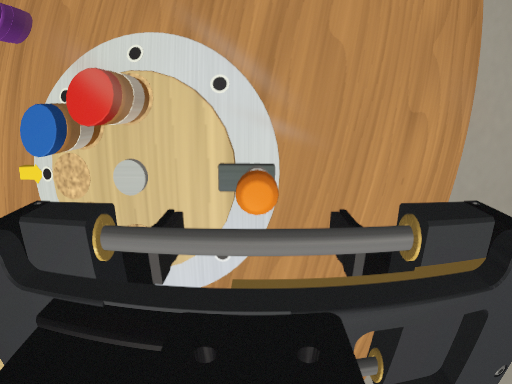

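The wrist view shows the knob whole at about (257,192). My mask caught only its brighter upper part (centre 182), so I'll measure again with a wider mask. The red and blue lids are well clear of it.

```bash
python3 -c "
from h import *
go([.646,.103,.22],101.4)
c=env.calibration('wrist');im=env.read_camera('wrist')
T=c['cam_to_world']
h=cv2.cvtColor(im,cv2.COLOR_BGR2HSV);print(h[176:214:4,257].tolist())
m=cv2.inRange(h,(5,190,90),(20,255,255));m[:160]=0;m[225:]=0;m[:,:225]=0;m[:,290:]=0
k,_=cv2.findContours(m,0,2);k=max(k,key=cv2.contourArea);p,r=cv2.minEnclosingCircle(k);print(p,r,cv2.contourArea(k))
v=(np.array(p)-[c['cx'],c['cy']])/c['fx'];th=np.hypot(*v);d=T[:3,:3]@np.r_[np.sin(th)*v/th,np.cos(th)]
o=T[:3,3];X=o+d*(.111-o[2])/d[2];print(X.round(4),'knob radius mm',1e3*r/c['fx']*np.linalg.norm(X-o))
"
```

```text
pos [0.6435 0.1124 0.2197] [-1.7999e+02 -1.1000e-01  1.0204e+02] t 2.0667 F [-0.1  0.3 -0.8] q [-29.  19.  21.  84.  -7.  78.   5.] w 0.0872
travel cm [-0.97  0.05 -0.03] dr [-0.01 -0.11  0.64]
[[14, 221, 171], [14, 220, 188], [15, 214, 232], [15, 215, 234], [15, 212, 235], [15, 210, 236], [16, 212, 237], [15, 205, 239], [15, 204, 240], [16, 216, 237]]
(256.6428527832031, 193.0) 21.787691116333008 1379.5
[0.6458 0.1039 0.111 ] knob radius mm 20.520454650826842
```

Emit:
send_rows(
  series=[
    {"travel": [-0.9,0.06,0.5],"dr": [0,0,0.6],"claw": 8.7},
    {"travel": [-0.9,0.06,2],"dr": [0,0,0.6],"claw": 8.7},
    {"travel": [-0.9,0.06,4],"dr": [0,0,0.6],"claw": 8.7},
    {"travel": [-0.9,0.06,6],"dr": [0,0,0.6],"claw": 8.7},
    {"travel": [-0.9,0.06,8],"dr": [0,0,0.6],"claw": 8.7},
    {"travel": [-0.9,0.06,10],"dr": [0,0,0.6],"claw": 8.7},
    {"travel": [-0.9,0.06,11.5],"dr": [0,0,0.6],"claw": 8.7},
    {"travel": [-0.9,0.06,12.4],"dr": [0,0,0.6],"claw": 8.7},
    {"travel": [-0.9,0.06,12.7],"dr": [0,0,0.6],"claw": 8.7},
    {"travel": [-0.9,0.06,12.7],"dr": [0,0,0.6],"claw": 8.7},
    {"travel": [-0.9,0.06,12.7],"dr": [0,0,0.6],"claw": 8.7},
  ],
)

```text
time_s: 3.03
tool_pos: [0.6473, 0.1013, 0.0935]
tool_rot: [179.9, -0.0, 101.3]
force: [-0.6, 0.5, -0.5]
grip_width: 0.0868
```

```bash
python3 -c "
from h import *
go([.646,.1035,.092],101.4)"
```

```text
pos [0.6473 0.1013 0.0935] [ 1.7991e+02 -1.0000e-02  1.0126e+02] t 3.0333 F [-0.6  0.5 -0.5] q [-27.  25.  21.  92.  -9.  65.   7.] w 0.0868
travel cm [ 0.24 -0.08  0.15] dr [ 0.09 -0.01 -0.14]
```

Emit:
send_rows(
  series=[
    {"travel": [0.2,-0.06,0.1],"dr": [0,0,0],"claw": 8.7},
    {"travel": [0.2,-0.06,0.1],"dr": [0,0,0],"claw": 6},
    {"travel": [0.2,-0.06,0.1],"dr": [0,0,0],"claw": 4.5},
    {"travel": [0.2,-0.06,0.1],"dr": [0,0,0],"claw": 3},
    {"travel": [0.2,-0.06,0.1],"dr": [0,0,0],"claw": 3},
    {"travel": [0.2,-0.06,0.1],"dr": [0,0,0],"claw": 3},
    {"travel": [0.2,-0.06,0.1],"dr": [0,0,0],"claw": 3},
    {"travel": [0.2,-0.06,0.1],"dr": [0,0,0],"claw": 3},
  ],
  grip_force=45,
)

```text
time_s: 3.7
tool_pos: [0.6457, 0.1029, 0.0916]
tool_rot: [180.0, -0.0, 101.2]
force: [-0.4, 0.0, 0.1]
grip_width: 0.0481
```

```bash
python3 -c "
from h import *
go([.646,.1035,.115],101.4)"
```

```text
pos [0.6457 0.1029 0.0916] [180.    -0.   101.24] t 3.7 F [-0.4  0.   0.1] q [-27.  25.  21.  92.  -9.  65.   7.] w 0.0481
travel cm [ 0.05  0.04 -2.34] dr [ 0.   -0.   -0.16]
```

Still closing, so I'll hold the pose a bit longer.

Emit:
send_rows(
  series=[
    {"travel": [0,0,0],"dr": [0,0,0],"claw": 3},
    {"travel": [0,0,0],"dr": [0,0,0],"claw": 3},
    {"travel": [0,0,0],"dr": [0,0,0],"claw": 3},
    {"travel": [0,0,0],"dr": [0,0,0],"claw": 3},
  ],
)

```text
time_s: 4.03
tool_pos: [0.6456, 0.1029, 0.0916]
tool_rot: [-180.0, -0.0, 101.2]
force: [0.4, -0.7, 0.7]
grip_width: 0.0382
```

Emit:
send_rows(
  series=[
    {"travel": [0,0,-0.2],"dr": [0,0,0],"claw": 3},
    {"travel": [0,0,-0.5],"dr": [0,0,0],"claw": 3},
    {"travel": [0,0,-0.8],"dr": [0,0,0],"claw": 3},
    {"travel": [0,0,-1.2],"dr": [0,0,0],"claw": 3},
    {"travel": [0,0,-1.6],"dr": [0,0,0],"claw": 3},
    {"travel": [0,0,-2],"dr": [0,0,0],"claw": 3},
    {"travel": [0,0,-2.3],"dr": [0,0,0],"claw": 3},
    {"travel": [0,0,-2.4],"dr": [0,0,0],"claw": 3},
    {"travel": [0,0,-2.4],"dr": [0,0,0],"claw": 3},
  ],
)

```text
time_s: 4.78
tool_pos: [0.6455, 0.1029, 0.1155]
tool_rot: [-180.0, 0.0, 101.2]
force: [3.9, 0.4, -10.8]
grip_width: 0.038
```

```bash
python3 -c "
from h import *
go([.646,.1035,.115],101.4)
im=env.read_camera('side');cv2.imwrite('pics/s2.png',cv2.resize(im[100:220,200:340],(700,600),interpolation=2))"
```

```text
pos [0.6455 0.1029 0.1155] [-179.99    0.    101.25] t 4.7833 F [  3.9   0.4 -10.8] q [-28.  23.  21.  91.  -9.  68.   6.] w 0.038
travel cm [0.05 0.06 0.05] dr [-0.01  0.   -0.15]
```

View pics/s2.png

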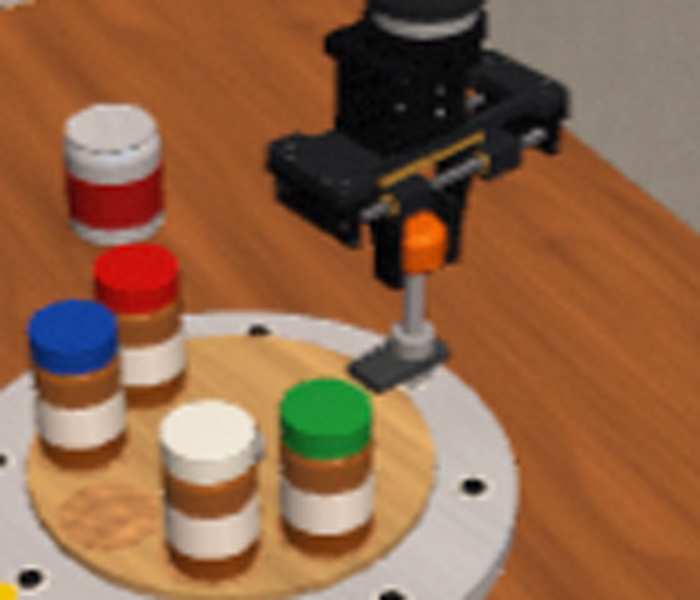

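The plunger is lifted out: the stem is long above the bush and the force is about 11 N, matching the spring. No jar has moved. I'll turn it counterclockwise along the arc.

Emit:
send_rows(
  series=[
    {"travel": [0.27,0,0],"dr": [0,0,-1],"claw": 3},
    {"travel": [0.81,-0.02,0],"dr": [0,0,-3],"claw": 3},
    {"travel": [1.49,-0.07,0],"dr": [0,0,-5.5],"claw": 3},
    {"travel": [2.16,-0.15,0],"dr": [0,0,-8],"claw": 3},
    {"travel": [2.82,-0.26,0],"dr": [0,0,-10.5],"claw": 3},
    {"travel": [3.49,-0.4,0],"dr": [0,0,-13],"claw": 3},
    {"travel": [4.14,-0.56,0],"dr": [0,0,-15.5],"claw": 3},
    {"travel": [4.79,-0.76,0],"dr": [0,0,-18],"claw": 3},
    {"travel": [5.43,-0.98,0],"dr": [0,0,-20.5],"claw": 3},
    {"travel": [6.06,-1.23,0],"dr": [0,0,-23],"claw": 3},
    {"travel": [6.67,-1.51,0],"dr": [0,0,-25.5],"claw": 3},
    {"travel": [7.28,-1.81,0],"dr": [0,0,-28],"claw": 3},
  ],
)

```text
time_s: 5.83
tool_pos: [0.6134, 0.1718, 0.1154]
tool_rot: [180.0, -0.0, 129.5]
force: [4.5, 0.9, -11.5]
grip_width: 0.0381
```

```bash
cat >> h.py <<'E'
def ang(C=(.4935,.0725),yaw=11.38):
    o=env.get_obs();w=o["tool_pos"][:2]-C;print("R",np.hypot(*w).round(4),"tray deg",round(np.degrees(np.arctan2(w[1],w[0]))-yaw,2),"z",o["tool_pos"][2].round(4),"rot",o["tool_rot"].round(2),"F",o["force"].round(1),"w",round(o["grip_width"],4))
E
python3 -c "
from h import *
ang()"
```

```text
R 0.1557 tray deg 28.26 z 0.1154 rot [179.99  -0.   129.53] F [  4.5   0.9 -11.5] w 0.0381
```

Emit:
send_rows(
  series=[
    {"travel": [0.68,-0.01,0],"dr": [0,0,-2.5],"claw": 3},
    {"travel": [1.35,-0.06,0],"dr": [0,0,-5],"claw": 3},
    {"travel": [2.02,-0.13,0],"dr": [0,0,-7.5],"claw": 3},
    {"travel": [2.69,-0.24,0],"dr": [0,0,-10],"claw": 3},
    {"travel": [3.36,-0.37,0],"dr": [0,0,-12.5],"claw": 3},
    {"travel": [4.01,-0.53,0],"dr": [0,0,-15],"claw": 3},
    {"travel": [4.66,-0.72,0],"dr": [0,0,-17.5],"claw": 3},
    {"travel": [5.3,-0.93,0],"dr": [0,0,-20],"claw": 3},
    {"travel": [5.93,-1.18,0],"dr": [0,0,-22.5],"claw": 3},
    {"travel": [6.55,-1.45,0],"dr": [0,0,-25],"claw": 3},
    {"travel": [7.16,-1.75,0],"dr": [0,0,-27.5],"claw": 3},
    {"travel": [7.75,-2.08,0],"dr": [0,0,-30],"claw": 3},
  ],
)

```text
time_s: 6.83
tool_pos: [0.548, 0.219, 0.1156]
tool_rot: [180.0, -0.0, 159.6]
force: [3.2, 1.6, -12.0]
grip_width: 0.0387
```

```bash
python3 -c "
from h import *
ang()"
```

```text
R 0.1563 tray deg 58.23 z 0.1156 rot [179.97  -0.   159.58] F [  3.2   1.6 -12. ] w 0.0387
```

Emit:
send_rows(
  series=[
    {"travel": [0.68,-0.02,0],"dr": [0,0,-2.5],"claw": 3},
    {"travel": [1.35,-0.07,0],"dr": [0,0,-5],"claw": 3},
    {"travel": [2.02,-0.15,0],"dr": [0,0,-7.5],"claw": 3},
    {"travel": [2.69,-0.26,0],"dr": [0,0,-10],"claw": 3},
    {"travel": [3.36,-0.4,0],"dr": [0,0,-12.5],"claw": 3},
    {"travel": [4.01,-0.57,0],"dr": [0,0,-15],"claw": 3},
    {"travel": [4.66,-0.76,0],"dr": [0,0,-17.5],"claw": 3},
    {"travel": [5.3,-0.97,0],"dr": [0,0,-20],"claw": 3},
    {"travel": [5.93,-1.22,0],"dr": [0,0,-22.5],"claw": 3},
    {"travel": [6.55,-1.5,0],"dr": [0,0,-25],"claw": 3},
    {"travel": [7.16,-1.8,0],"dr": [0,0,-27.5],"claw": 3},
    {"travel": [7.63,-2.06,0],"dr": [0,0,-29.5],"claw": 3},
  ],
)

```text
time_s: 7.83
tool_pos: [0.4689, 0.227, 0.1158]
tool_rot: [179.9, 0.0, -170.9]
force: [3.0, 3.2, -11.8]
grip_width: 0.0385
```

Emit:
send_rows(
  series=[
    {"travel": [0.27,0,0],"dr": [0,0,-1],"claw": 3},
    {"travel": [0.47,-0.01,0],"dr": [0,0,-1.8],"claw": 3},
    {"travel": [0.6,-0.01,0],"dr": [0,0,-2.2],"claw": 3},
    {"travel": [0.6,-0.01,0],"dr": [0,0,-2.2],"claw": 3},
    {"travel": [0.6,-0.01,0],"dr": [0,0,-2.2],"claw": 3},
    {"travel": [0.6,-0.01,0],"dr": [0,0,-2.2],"claw": 3},
  ],
)

```text
time_s: 8.33
tool_pos: [0.4633, 0.226, 0.1157]
tool_rot: [179.9, -0.0, -168.9]
force: [1.2, 5.1, -10.9]
grip_width: 0.0383
```

```bash
python3 -c "
from h import *
ang()
o=env.get_obs()['tool_pos'];print(o)
im=env.read_camera('top');cv2.imwrite('pics/t3.png',cv2.resize(im[110:290,140:320],(600,600),interpolation=2))"
```

```text
R 0.1564 tray deg 89.74 z 0.1157 rot [ 1.7992e+02 -1.0000e-02 -1.6889e+02] F [  1.2   5.1 -10.9] w 0.0383
[0.46333642 0.22596646 0.1156995 ]
```

View pics/t3.png

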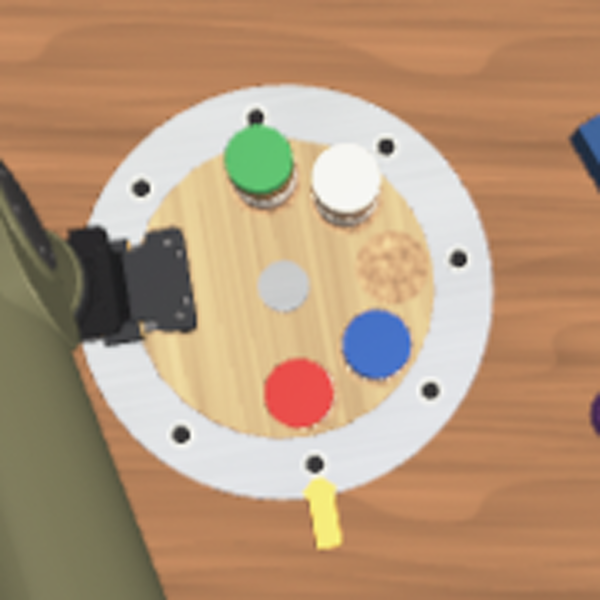

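The red jar is now at the front, in line with the pointer at (325,515), and all jars are upright. I'll trim about 0.5 mm and lower until the pin just enters the hole.

Emit:
send_rows(
  series=[
    {"travel": [0.05,-0.08,0],"dr": [0,0,0],"claw": 3},
    {"travel": [0.05,-0.08,0.3],"dr": [0,0,0],"claw": 3},
    {"travel": [0.05,-0.08,0.6],"dr": [0,0,0],"claw": 3},
    {"travel": [0.05,-0.08,0.8],"dr": [0,0,0],"claw": 3},
    {"travel": [0.05,-0.08,1.0],"dr": [0,0,0],"claw": 3},
    {"travel": [0.05,-0.08,1.1],"dr": [0,0,0],"claw": 3},
    {"travel": [0.05,-0.08,1.1],"dr": [0,0,0],"claw": 3},
    {"travel": [0.05,-0.08,1.1],"dr": [0,0,0],"claw": 3},
  ],
)

```text
time_s: 9.05
tool_pos: [0.4635, 0.226, 0.1053]
tool_rot: [179.9, 0.1, -168.9]
force: [0.8, 6.7, -9.8]
grip_width: 0.0381
```

```bash
python3 -c "
from h import *
ang()"
```

```text
R 0.1564 tray deg 89.69 z 0.1053 rot [ 1.7985e+02  7.0000e-02 -1.6888e+02] F [ 0.8  6.7 -9.8] w 0.0381
```

The force is still pure spring pull at about 13.7 mm lift, below the plate's 16 mm, so the pin has entered the hole. I'll continue down.

Emit:
send_rows(
  series=[
    {"travel": [0,0,0.2],"dr": [0,0,0],"claw": 3},
    {"travel": [0,0,0.4],"dr": [0,0,0],"claw": 3},
    {"travel": [0,0,0.6],"dr": [0,0,0],"claw": 3},
    {"travel": [0,0,0.8],"dr": [0,0,0],"claw": 3},
    {"travel": [0,0,1.0],"dr": [0,0,0],"claw": 3},
    {"travel": [0,0,1.2],"dr": [0,0,0],"claw": 3},
    {"travel": [0,0,1.3],"dr": [0,0,0],"claw": 3},
    {"travel": [0,0,1.3],"dr": [0,0,0],"claw": 3},
    {"travel": [0,0,1.3],"dr": [0,0,0],"claw": 3},
  ],
)

```text
time_s: 9.8
tool_pos: [0.4637, 0.226, 0.0928]
tool_rot: [179.8, 0.1, -168.9]
force: [0.7, 5.1, -6.6]
grip_width: 0.0382
```

```bash
python3 -c "
from h import *
ang()"
```

```text
R 0.1564 tray deg 89.62 z 0.0928 rot [ 1.7985e+02  9.0000e-02 -1.6889e+02] F [ 0.7  5.1 -6.6] w 0.0382
```

Emit:
send_rows(
  series=[
    {"travel": [0,0,0],"dr": [0,0,0],"claw": 4.5},
    {"travel": [0,0,0],"dr": [0,0,0],"claw": 5.5},
    {"travel": [0,0,0],"dr": [0,0,0],"claw": 7},
    {"travel": [0,0,0],"dr": [0,0,0],"claw": 8},
    {"travel": [0,0,0],"dr": [0,0,0],"claw": 8},
    {"travel": [0,0,0],"dr": [0,0,0],"claw": 8},
    {"travel": [0,0,0],"dr": [0,0,0],"claw": 8},
    {"travel": [0,0,0],"dr": [0,0,0],"claw": 8},
    {"travel": [0,0,0],"dr": [0,0,0],"claw": 8},
    {"travel": [0,0,0],"dr": [0,0,0],"claw": 8},
  ],
)

```text
time_s: 10.63
tool_pos: [0.4637, 0.2235, 0.0915]
tool_rot: [-180.0, -0.0, -169.1]
force: [-0.4, -0.6, 0.2]
grip_width: 0.0797
```

Emit:
send_rows(
  series=[
    {"travel": [0,0,-0.5],"dr": [0,0,0],"claw": 8},
    {"travel": [0,0,-2],"dr": [0,0,0],"claw": 8},
    {"travel": [0,0,-4],"dr": [0,0,0],"claw": 8},
    {"travel": [0,0,-6],"dr": [0,0,0],"claw": 8},
    {"travel": [0,0,-8],"dr": [0,0,0],"claw": 8},
    {"travel": [0,0,-10],"dr": [0,0,0],"claw": 8},
    {"travel": [0,0,-12],"dr": [0,0,0],"claw": 8},
    {"travel": [0,0,-14],"dr": [0,0,0],"claw": 8},
    {"travel": [0,2,-15],"dr": [0,0,0],"claw": 8},
    {"travel": [0,5,-16],"dr": [0,0,0],"claw": 8},
    {"travel": [0,8,-16],"dr": [0,0,0],"claw": 8},
    {"travel": [0,11,-16],"dr": [0,0,0],"claw": 8},
  ],
)

```text
time_s: 11.63
tool_pos: [0.443, 0.3329, 0.2532]
tool_rot: [179.9, 0.1, -169.1]
force: [0.0, 0.0, -0.0]
grip_width: 0.0802
```

Emit:
send_rows(
  series=[
    {"travel": [0,3,0],"dr": [0,0,0],"claw": 8},
    {"travel": [0,6,0],"dr": [0,0,0],"claw": 8},
    {"travel": [0,9,0],"dr": [0,0,0],"claw": 8},
    {"travel": [0,12,0],"dr": [0,0,0],"claw": 8},
    {"travel": [0,14,0],"dr": [0,0,0],"claw": 8},
    {"travel": [0,15,0],"dr": [0,0,0],"claw": 8},
    {"travel": [0,15,0],"dr": [0,0,0],"claw": 8},
    {"travel": [0,15,0],"dr": [0,0,0],"claw": 8},
  ],
)

```text
time_s: 12.3
tool_pos: [0.4147, 0.478, 0.2515]
tool_rot: [-179.9, 0.0, -169.1]
force: [1.5, -0.3, 0.8]
grip_width: 0.0797
```

Run:
```python
from h import *
print(env.get_obs()['tool_pos'],env.get_obs()['time_s'])
t=env.read_camera('top');s=env.read_camera('side')
cv2.imwrite('pics/t4.png',t);cv2.imwrite('pics/s4.png',s)
cv2.imwrite('pics/f4.png',np.hstack([cv2.resize(t[110:290,90:270],(400,400),interpolation=2),cv2.resize(s[120:250,180:310],(400,400),interpolation=2)]))
C=np.array([.4926,.0726])
a=blobs(t[100:290],(0,150,120),(4,255,255),60);b=blobs(t[100:290],(5,170,120),(14,255,255),40);q=blobs(s[100:260],(5,190,150),(12,255,255),40)
print(a,b,q)
for x in a:
    w=onz("top",x[0]+[0,100],.137)[:2]-C;print("red",np.hypot(*w),np.degrees(np.arctan2(w[1],w[0]))-11.38)
for z in (.111,.127):
    X=[.462,.2245,z];print("home knob proj",proj("top",np.array(X)),proj("side",np.array(X)))
if b and q: print("knob",two(b[0][0]+[0,100],q[0][0]+[0,100]))
```

```text
[0.41474134 0.47800078 0.25147722] 12.3
[(array([117.7,  70.8]), 68), (array([229.1, 127.5]), 314)] [(array([166.2, 105.2]), 52)] [(array([216. ,  51.4]), 103)]
red 0.2829386849916053 68.5465461033448
red 0.09395861065983209 -180.41214067935638
home knob proj [166.75805342 203.14962721] [215.09306069 151.29607633]
home knob proj [165.57048957 202.67655453] [214.71730828 147.21686834]
knob [0.46045566 0.22421691 0.11089176]
```

View pics/f4.png

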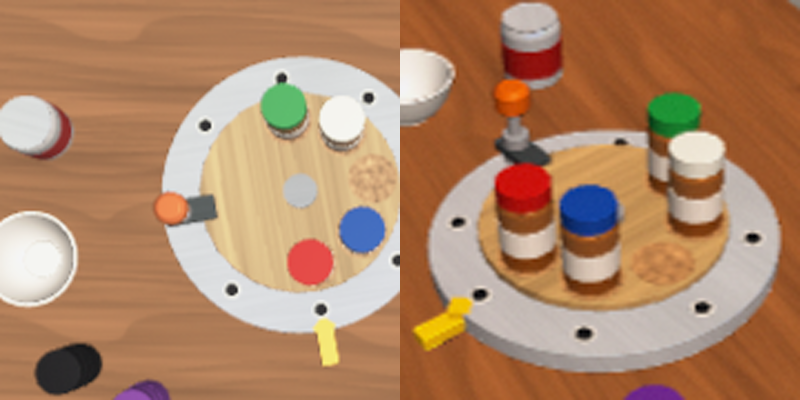

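The final view shows the red jar at the front, in line with the pointer. The knob is down to 110.9 mm, which is fully home, all four jars are upright and the tin and bowl have not moved. The arm is clear, so I'm handing in.

```bash
python3 -c "
from cell import env
print(env.sign_off())"
```

```text
the job is handed in; nothing more can be done
None
```

The red-lidded jar is at the yellow pointer and the plunger is fully home in its new hole. I gripped the knob, lifted the plunger about 24 mm, turned the tray +90° and lowered the pin into the hole. I then opened the gripper and backed the arm away. It took about 12.4 s.

**What the last checks showed:**
- **Plunger:** the knob middle measured 110.9 mm high, against 111 mm when home. While lowering, the pull matched the spring alone, so the pin never rested on the plate.
- **Red jar:** it measured 94 mm from the axis, at 179.6° from the base's +x axis.
- **Other things:** all four jars stand upright, and the tin and bowl look untouched. The packet was out of the last crop, but the arm never went near it.

**Small disagreements:**
- The tray angle read 89.6° from the gripper pose before release and about 90.6° from the cameras afterwards.
- The red jar's own angle changed by 88.6° between views.
- I put these down to measurement error, since the pin dropping fully home fixes the tray at that hole to about half a degree.

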